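# Key the drive pulley onto its shaft

## Robot

A 6-joint arm with a two-finger parallel gripper is mounted at the origin on the work surface. World frame = base frame: x ahead of the robot, y to its left, z up, the work surface at z = 0. Lengths are in m, angles in rad, forces in N, time in s.
With the tool pointing down it reaches from about 0.35 to 0.775 m from the base axis. Payload 5.5 kg.
Tool frame: the origin (TCP) lies at the very end of the fingers, on their centre line; the grasp point (between the pads) lies 19 mm behind it; z points along the fingers, y is the line along which they close (so a half turn about z gives the same grasp; the last joint's range is limited). The gripper opens to 85 mm and grips with 20 to 120 N. Pads are 22 mm wide; open, the fingers measure 114 mm over their backs; the gripper's body (76 mm by 85 mm) begins 54 mm behind the grasp point. The pads swing forward as they close: fully open they stand 13 mm farther back than shut.
Start: joints at [-1.249, 0.313, 0.046, 1.304, 0, 1.431], TCP at [0.256, -0.515, 0.231] pointing down, gripper open.
Joint ranges: [-2.76, 2.76], [-0.86, 1.69], [-1.03, 1.26], [-2.2, 2.34], [-1.47, 1.5], [-3.14, 3.14]. Speed limits (rad/s): [2.57, 2.57, 3.14, 3.14, 3.14, 3.14].

## Interface

Orientations are given as a 3x3 rotation matrix whose columns are the frame's x, y, z axes.
In Python, from cell import ctrl gives the robot as it stands.
- The arm moves only by the tool move_arm, never from a script. Its argument "plan" is a list of rows, each an object of numbers: "dx", "dy", "dz": the shift along the world's x, y, z normalised to -1 to 1, where 1 is 0.3 m; "rx", "ry", "rz": the turn, a rotation vector about the world's x, y, z normalised to -1 to 1, where 1 is 1.5 rad. A call has exactly 10 rows; each row is the pose to reach, as a shift and turn from the pose commanded when the call began; what a row does not reach only later rows make up. A row lasts 1/10 s, in which the tool goes at most 50 mm and 8.59 degrees, less where a joint would pass 70% of its speed; a pose out of reach is approached as far as the arm can. A call with a number of a shift or a turn outside -1 to 1 is refused whole. A call with a gripper value outside its range is refused whole. "gripper" is the opening, from 0 (shut) to 1 (fully open), set as the call begins (left out, the last holds). The fingers move at their own pace and stop on an object; "force" is the grip in N (left out, the last holds). Time passes only in rows, so rows that repeat a pose let the fingers close, or fill a call up. It gives the time, the measured TCP pose, the force, the opening and the grip force at its end, in the units of the state.
- ctrl.sense(): the state, without advancing time (a new reading comes with each control period).
- ctrl.grab_frame(name): name is "scene" or "top" or "wrist"; returns the picture (420x560x3 uint8, red, green, blue); there is no depth.
- ctrl.camera_info(name): a dict with "intrinsics" (3x3 intrinsics, pixels), "rvec" (rotation vector, rad) and "tvec" (3), from world to camera coordinates, as OpenCV has them. Camera axes: x right, y down, z forward; pixel columns grow to the right and rows downward; lengths in m; the calibration is good to about 2 mm. A picture is of the moment at which its call begins: read the wrist's pose just before it. camera_info takes no time and is no camera call; for the wrist camera it gives the pose at the moment of the call.
- ctrl.finish_job(): hands the job in; it is judged then, once.
Trained networks look in the newest picture that a camera, given by its name, has taken for a name from the list of things; names that differ only in an ending like _2 or _b are one class to them, and where a whole thing is asked for, a point or a joint stands for the part that bears it (a point fixed in the world has none). Each returns a list of dicts, best first, with "conf" (0 to 1); they miss things now and then, are a little off and sometimes report something else, mostly with a low value. They report only what shows in the picture. A call takes as long as a camera call.
- ctrl.boxes_of(camera, query): "rect" ([left, top, width, height] as shares, 0 to 1, of the picture: columns of its width, rows of its height, round what is visible of it).
- ctrl.masks_of(camera, query): "mask" (420x560 bool, what is visible of it) and "rect" ([left, top, width, height] as shares, 0 to 1, of the picture: columns of its width, rows of its height, round what is visible of it).
- ctrl.place_of(camera, query): "centre" ([column, row] as shares, 0 to 1, of the picture: columns of its width, rows of its height: a listed point, or the origin of a listed thing).
The state is a dict: "t": time; "joints": joint angles; "qd": joint speeds; "tau": joint torques, N m; "eef_pos": TCP position; "eef_rot": TCP orientation; "ft_force": force on the tool from outside, world axes, zero at the start; "torque": the same for the moment, N m; "grip_width": opening from 0.0 (shut) to 1.0 (fully open); "grip_force": force on a finger pad.
Only numpy, scipy, OpenCV 4.12 (cv2) and the standard library are available. Lean on these libraries where they do the work, as an engineer would, in place of code of your own. Each camera call takes 0.05 s, during which the arm holds its last target. There are 200 camera calls.

## Task

Take the steel taper key with the block-shaped head out of the wooden block and lower it, narrow end down and without letting it drop, into the keyway between the shaft and the hub of the toothed pulley until it is snug on both sides. Then tap or press it straight down, 15 to 20 N by feel, until it is wedged tight and stays so on its own when you let go. Do not push so hard that the hub splits, and leave everything else on the bench where it is.

Things in the scene. Friction and masses are not known exactly. Their poses are not given: they have to be found in the camera images.
- key: Steel key tapered on both sides, upright with its narrow end down in one of the block's three sockets (varies). Origin: centre of the narrow end's underside, z up the key. Stem 55 mm long, 12 mm wide (y); thickness (x) grows evenly from 8 mm at the narrow end to 18 mm below the head. Same after half a turn about z. 105 to 195 g.
- key_top (a point): Centre of the top of the key's head, 77 mm above the key's origin. The head is a block 22 (x) x 14 (y) x 22 mm, from 55 to 77 mm: grip it across y (14 mm).
- drive: Fixed gear motor, foot 180 x 130 mm, gearbox 40 mm high; motor cylinder to its +x side, to 185 mm from the origin, 82 mm high. Origin on the bench below the upright 40 mm shaft, z up. On the shaft a toothed aluminium pulley: rim 124 mm across, top 89 mm high; hub 84 mm across. Shaft end and hub face are level, 105 mm above the bench.
- mouth (a point): Where to aim the narrow end: mouth of the keyway in the hub face, 17.75 mm from the shaft's axis along the drive's +x; axes as the drive's. 15 mm wide along y. Along x it runs from the shaft's flat, 5.75 mm to the -x side, to the hub's wall, 5.75 to 8.75 mm to the +x side: this gap differs on every unit and is not measured. Key x goes along this x.
- shaft_flat (a point): Top edge of the flat of the shaft, one wall of the keyway. Both walls close in downward as the key tapers: it is snug with its narrow end 19 to 36 mm below the mouth, by unit, and goes 3 to 5 mm farther as pressing springs the hub (about 4 N per mm). A held key off to one side jams early on one wall. Pressed down with 15 to 20 N it holds by friction; with over 25 N the hub may split.
- block: Fixed wooden block 170 x 60 x 40 mm, origin at the centre of its underside, with three sockets in a row along its x at -52, 0 and +52 mm, each 16 x 14.5 mm and 30 mm deep. The key, the parallel key and the pin stand in them, up to 87 mm above the bench.
- parallel_key: Plain steel bar 10 x 12 x 75 mm without taper or head, upright in a socket of the block: not the one to use. Origin at its lower end.
- pin: Round steel pin, 12 mm, with a round 20 mm head, 72 mm long, upright in a socket. Not to be used. Origin at its lower end.
- collar: Loose steel ring, 50 mm across, 18 mm high, on the bench. Leave alone.
- jar: Small jar, 42 mm across, 70 mm high, on the bench. Leave alone.
- mallet: Hammer lying on the bench. Leave alone.
- spanner: Spanner lying on the bench. Leave alone.
- mug: White mug, 80 mm across, 90 mm high. Leave alone.
- panel: White board 140 x 200 x 6 mm lying on the bench. Leave alone.

How it is judged:
By the outcome, as a careful person would: the job done as asked, in the order asked, and still so for the second after the job is handed in, with the robot touching nothing.
It also fails if it takes over 56 s, if anything falls off the work surface, if the arm or the gripper's body presses on something with over 40 N, if the wrist force passes 120 N, or if a joint passes its speed limit or range.

## Working session

There is one attempt and no reset: what is moved stays moved. The work goes in short steps, Python scripts to look and compute and a tool call to move; the robot and the scene stay as the last step left them, time stands still between calls to the robot, and variables do not carry over. Pictures are saved under pics/ and viewed, at most 10 in all, crops included, and the job is handed in when it is done.

Besides the shell and the picture viewer there is one more tool, called after "Emit:" by a JSON object that holds its "api" and its "payload", one argument or row to a line. move_arm: Moves the arm, as the interface text tells. Its arguments: {"type":"object","properties":{"plan":{"type":"array"},"gripper":{"type":"number"},"force":{"type":"number"}},"required":["plan"]}

```bash
mkdir -p pics
cat > h.py <<'E'
import numpy as np, cv2
from cell import ctrl
def cam(n):
    c=ctrl.camera_info(n); K=np.array(c["intrinsics"],float); R=cv2.Rodrigues(np.array(c["rvec"],float))[0]; t=np.array(c["tvec"],float).ravel(); return K,R,t
def ray(n,px,z):
    K,R,t=cam(n); o=-R.T@t; d=R.T@np.linalg.inv(K)@[px[0],px[1],1]; return o+d*(z-o[2])/d[2]
def proj(n,P):
    K,R,t=cam(n); p=(K@(R@np.atleast_2d(P).T+t[:,None])).T; return p[:,:2]/p[:,2:]
def tri(obs):
    A=[];b=[]
    for n,px in obs:
        K,R,t=cam(n); M=K@np.c_[R,t]
        for i in (0,1):
            r=M[i]-px[i]*M[2]; A.append(r[:3]); b.append(-r[3])
    s=np.linalg.lstsq(np.array(A),np.array(b),rcond=None); return s[0],s[1]
E
python3 - <<'E'
from h import *
for n in("scene","top"):
    im=ctrl.grab_frame(n); cv2.imwrite(f"pics/{n}0.png",im[...,::-1])
    K,R,t=cam(n); print(n,K[0,0],-R.T@t)
    for q in("key_top","key","mouth","shaft_flat","drive","block","parallel_key","pin","jar","mug","mallet","spanner","collar","panel"):
        for d in ctrl.place_of(n,q)[:2]: 
            px=np.array(d["centre"])*[560,420]; print(q,round(d["conf"],2),px.round(1), ray(n,px,{"key_top":.087,"mouth":.105,"shaft_flat":.105,"key":.01,"parallel_key":.01,"pin":.01}.get(q,0)).round(4))
print(ctrl.sense()["t"],ctrl.sense()["eef_rot"])
E
```

```text
scene 405.8216510205482 [1.33232797 0.02935794 0.94236747]
key_top 0.55 [233.8 180.4] [ 0.5024 -0.1383  0.087 ]
key_top 0.29 [139.9 251.6] [ 0.7745 -0.3378  0.087 ]
key 0.57 [232.3 198.8] [ 0.5068 -0.1467  0.01  ]
mouth 0.78 [336.7 198.7] [0.5631 0.1601 0.105 ]
shaft_flat 0.7 [338.3 197.3] [0.5574 0.1648 0.105 ]
block 0.62 [230.7 202.2] [ 0.5124 -0.1514  0.    ]
parallel_key 0.42 [237.9 187.2] [ 0.4563 -0.1363  0.01  ]
parallel_key 0.42 [332.6 220.8] [0.5655 0.1608 0.01  ]
pin 0.59 [223.1 205.6] [ 0.537  -0.1704  0.01  ]
jar 0.86 [275.4 287.8] [0.7976 0.0089 0.    ]
mug 0.58 [406.9 266.7] [ 0.7008  0.3632 -0.    ]
mallet 0.6 [143.9 181.3] [ 0.4499 -0.4421  0.    ]
spanner 0.52 [430.6 199.7] [0.4428 0.4721 0.    ]
collar 0.43 [284.2 182.7] [0.4126 0.0082 0.    ]
panel 0.86 [140.  254.6] [ 0.7276 -0.3719  0.    ]
panel 0.7 [232.6 197.7] [ 0.4933 -0.1482  0.    ]
top 477.41535623561066 [ 0.48425047 -0.02192678  1.3736659 ]
key_top 0.51 [327.8 246.3] [ 0.4989 -0.1473  0.087 ]
key 0.63 [320.8 248.5] [ 0.4937 -0.1348  0.01  ]
key 0.49 [112.  273.9] [0.4288 0.461  0.01  ]
mouth 0.9 [214.3 2
[... 235 characters left out ...]
el_key 0.58 [318.6 260.7] [ 0.4593 -0.1278  0.01  ]
pin 0.59 [329.9 228.5] [ 0.5504 -0.1618  0.01  ]
pin 0.51 [272.9 275.1] [0.4202 0.0024 0.01  ]
jar 0.62 [268.6 144.3] [0.7993 0.0107 0.    ]
jar 0.43 [272.  273.8] [0.4234 0.0051 0.    ]
mug 0.84 [148.1 179.5] [0.7005 0.3632 0.    ]
mallet 0.94 [428.8 261.4] [ 0.4534 -0.442   0.    ]
collar 0.58 [322.9 248.1] [ 0.4949 -0.1416  0.    ]
collar 0.47 [275.7 275.2] [ 0.4194 -0.0054  0.    ]
panel 0.88 [397.8 171.1] [ 0.7146 -0.363   0.    ]
panel 0.57 [147.6 180.3] [ 0.6982  0.3647 -0.    ]
1.5 [[ 8.95272659e-01  4.45518641e-01  7.61824551e-05]
 [ 4.45518646e-01 -8.95272658e-01 -6.93233762e-05]
 [ 3.73192127e-05  9.60040277e-05 -9.99999995e-01]]
```

Run:
```python
import cv2,numpy as np
t=cv2.imread("pics/top0.png");s=cv2.imread("pics/scene0.png")
a=t[170:290,160:360]; b=s[140:260,190:390]
f=lambda i:cv2.resize(i,None,fx=4,fy=4,interpolation=cv2.INTER_CUBIC)
cv2.imwrite("pics/a.png",f(a)); cv2.imwrite("pics/b.png",f(b))
```

```text
(no output)
```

View pics/a.png

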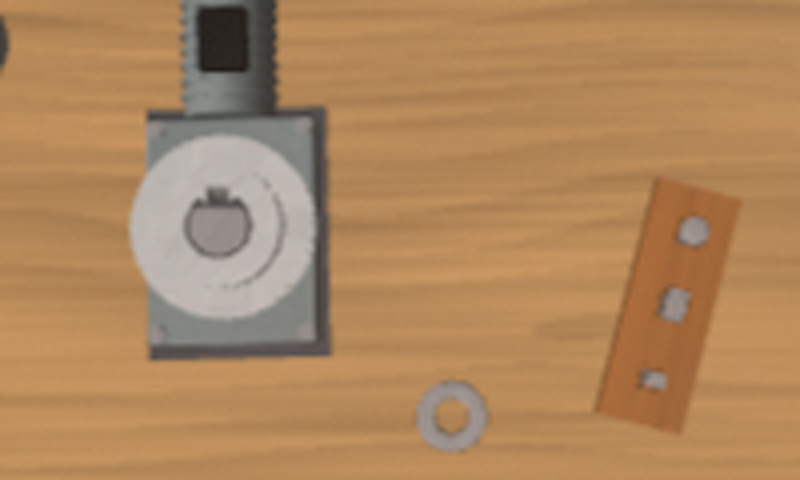

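View pics/b.png

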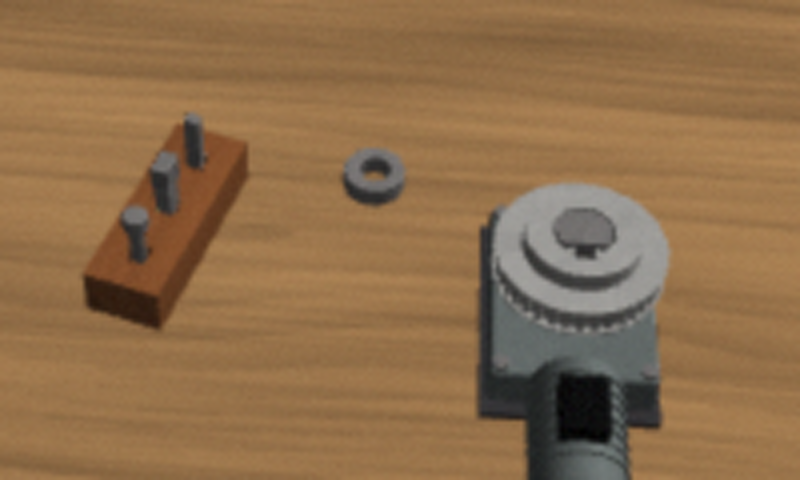

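The tapered key is in the centre socket (top image about 329,246). The pin is at the +x end of the block and the parallel key at the -x end. The block is yawed about -14°, and the drive's +x is close to world +x. I'll hover over the key next.

Emit:
{"api": "move_arm", "payload": {
  "plan": [
    {"dx": 0.1,"dy": 0.12,"dz": 0.02,"rz": -0.08},
    {"dx": 0.2,"dy": 0.24,"dz": 0.04,"rz": -0.16},
    {"dx": 0.3,"dy": 0.36,"dz": 0.06,"rz": -0.24},
    {"dx": 0.4,"dy": 0.48,"dz": 0.08,"rz": -0.3},
    {"dx": 0.5,"dy": 0.6,"dz": 0.08,"rz": -0.36},
    {"dx": 0.6,"dy": 0.72,"dz": 0.08,"rz": -0.42},
    {"dx": 0.7,"dy": 0.84,"dz": 0.08,"rz": -0.476},
    {"dx": 0.78,"dy": 0.95,"dz": 0.08,"rz": -0.476},
    {"dx": 0.8,"dy": 1.0,"dz": 0.08,"rz": -0.476},
    {"dx": 0.8,"dy": 1.0,"dz": 0.08,"rz": -0.476}
  ],
  "gripper": 0.6,
  "force": 60
}}

```text
invalid input at $.plan[0]: expected keys dx, dy, dz, rx, ry, rz
```

Emit:
{"api": "move_arm", "payload": {
  "plan": [
    {"dx": 0.1,"dy": 0.12,"dz": 0.02,"rx": 0,"ry": 0,"rz": -0.08},
    {"dx": 0.2,"dy": 0.24,"dz": 0.04,"rx": 0,"ry": 0,"rz": -0.16},
    {"dx": 0.3,"dy": 0.36,"dz": 0.06,"rx": 0,"ry": 0,"rz": -0.24},
    {"dx": 0.4,"dy": 0.48,"dz": 0.08,"rx": 0,"ry": 0,"rz": -0.3},
    {"dx": 0.5,"dy": 0.6,"dz": 0.08,"rx": 0,"ry": 0,"rz": -0.36},
    {"dx": 0.6,"dy": 0.72,"dz": 0.08,"rx": 0,"ry": 0,"rz": -0.42},
    {"dx": 0.7,"dy": 0.84,"dz": 0.08,"rx": 0,"ry": 0,"rz": -0.476},
    {"dx": 0.78,"dy": 0.95,"dz": 0.08,"rx": 0,"ry": 0,"rz": -0.476},
    {"dx": 0.8,"dy": 1.0,"dz": 0.08,"rx": 0,"ry": 0,"rz": -0.476},
    {"dx": 0.8,"dy": 1.0,"dz": 0.08,"rx": 0,"ry": 0,"rz": -0.476}
  ],
  "gripper": 0.6,
  "force": 60
}}

```text
t: 2.5
eef_pos: [0.4968, -0.2129, 0.2553]
eef_rot: [[0.969, -0.246, -0.0], [-0.246, -0.969, 0.0], [-0.0, -0.0, -1.0]]
ft_force: [0.7, 0.2, -0.3]
grip_width: 0.599
grip_force: 0.0
```

Run:
```python
from h import *
im=ctrl.grab_frame("wrist"); cv2.imwrite("pics/w1.png",im[...,::-1])
K,R,t=cam("wrist"); print(K,(-R.T@t).round(4),R.round(3))
for q in("key_top","block","parallel_key","pin"):
    for d in ctrl.place_of("wrist",q)[:2]:
        px=np.array(d["centre"])*[560,420]; print(q,round(d["conf"],2),px.round(1), ray("wrist",px,{"key_top":.087,"block":0}.get(q,.01)).round(4))
p=[0.5,-0.143,.087]
print(proj("wrist",p),tri([("scene",(231.2,179.5)),("top",(328.7,245.7))]))
```

```text
[[318.35121605   0.         275.06490544]
 [  0.         318.35121605 209.41727902]
 [  0.           0.           1.        ]] [ 0.5715 -0.2335  0.3978] [[-0.247 -0.969  0.001]
 [-0.924  0.236  0.302]
 [-0.293  0.074 -0.953]]
key_top 0.93 [214.3 200.3] [ 0.5004 -0.153   0.087 ]
block 0.74 [224.2 183.6] [ 0.4986 -0.1498  0.    ]
parallel_key 0.63 [226.2 224.3] [ 0.4481 -0.1386  0.01  ]
parallel_key 0.62 [460.9 167.4] [ 0.4469 -0.4393  0.01  ]
pin 0.79 [221.1 138. ] [ 0.5544 -0.1653  0.01  ]
[[204.10933108 203.16645186]] (array([ 0.50024566, -0.14824145,  0.0877597 ]), array([1.05803665]))
```

View pics/w1.png

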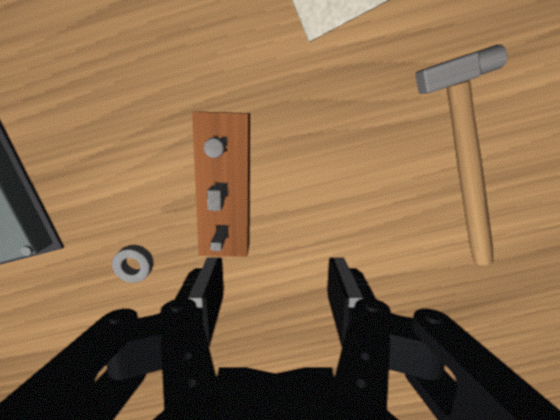

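The wrist camera shows the key head at about (215,199), in line with the block.

Emit:
{"api": "move_arm", "payload": {
  "plan": [
    {"dx": 0.004,"dy": 0.07,"dz": 0,"rx": 0,"ry": 0,"rz": 0},
    {"dx": 0.008,"dy": 0.14,"dz": -0.08,"rx": 0,"ry": 0,"rz": 0},
    {"dx": 0.012,"dy": 0.2,"dz": -0.2,"rx": 0,"ry": 0,"rz": 0},
    {"dx": 0.012,"dy": 0.21,"dz": -0.3,"rx": 0,"ry": 0,"rz": 0},
    {"dx": 0.012,"dy": 0.21,"dz": -0.35,"rx": 0,"ry": 0,"rz": 0},
    {"dx": 0.012,"dy": 0.21,"dz": -0.35,"rx": 0,"ry": 0,"rz": 0},
    {"dx": 0.012,"dy": 0.21,"dz": -0.35,"rx": 0,"ry": 0,"rz": 0},
    {"dx": 0.012,"dy": 0.21,"dz": -0.35,"rx": 0,"ry": 0,"rz": 0},
    {"dx": 0.012,"dy": 0.21,"dz": -0.35,"rx": 0,"ry": 0,"rz": 0},
    {"dx": 0.012,"dy": 0.21,"dz": -0.35,"rx": 0,"ry": 0,"rz": 0}
  ]
}}

```text
t: 3.75
eef_pos: [0.5004, -0.1523, 0.1513]
eef_rot: [[0.968, -0.25, 0.002], [-0.25, -0.968, -0.001], [0.002, 0.0, -1.0]]
ft_force: [0.7, -0.6, -0.1]
grip_width: 0.6
grip_force: 0.0
```

Run:
```python
from h import *
im=ctrl.grab_frame("wrist"); 
for q in("key_top","block","pin","parallel_key"):
    for d in ctrl.place_of("wrist",q)[:1]:
        px=np.array(d["centre"])*[560,420]; print(q,round(d["conf"],2),px.round(1), ray("wrist",px,{"key_top":.087,"block":0}.get(q,.01)).round(4))
px=proj("wrist",[.5,-.15,.087])[0]; print(px)
x0=int(np.clip(px[0]-80,0,400));y0=int(np.clip(px[1]-60,0,300)); print(x0,y0)
cv2.imwrite("pics/w2.png",cv2.resize(im[y0:y0+120,x0:x0+160,::-1],None,fx=5,fy=5,interpolation=cv2.INTER_CUBIC))
s=ctrl.sense();print(s["eef_pos"],s["ft_force"],s["t"])
```

```text
key_top 0.7 [271.2 228.1] [ 0.4996 -0.1494  0.087 ]
block 0.89 [270.8 193.1] [ 0.5021 -0.1486  0.    ]
pin 0.75 [271.3 137.9] [ 0.5525 -0.1623  0.01  ]
parallel_key 0.74 [272.9 250.8] [ 0.448  -0.1366  0.01  ]
[272.14046808 227.12946088]
192 167
[ 0.49987057 -0.15181523  0.1504958 ] [ 0.73109919 -0.23936061 -0.74804103] 4.0
```

View pics/w2.png

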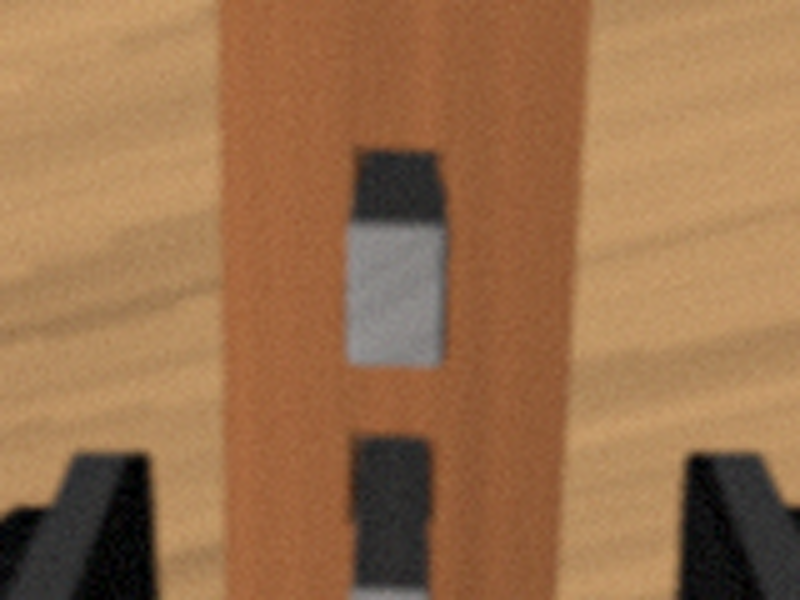

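Run:
```python
from h import *
P=[ray("wrist",(x/5+192,y/5+167),.087) for x,y in((347,222),(446,222),(443,365),(346,365))]
P=np.array(P)[:,:2]; print(P.round(4),P.mean(0))
e=P[0]-P[3]+P[1]-P[2]; print(np.degrees(np.arctan2(e[1],e[0])),np.linalg.norm(e)/2)
R=np.array(ctrl.sense()["eef_rot"]);print(np.degrees(np.arctan2(R[1,0],R[0,0])))
```

```text
[[ 0.5129 -0.1458]
 [ 0.5095 -0.1588]
 [ 0.4892 -0.1533]
 [ 0.4926 -0.1402]] [ 0.50105107 -0.14952976]
-15.388963222229828 0.021037943819803416
-14.44508872145205
```

Emit:
{"api": "move_arm", "payload": {
  "plan": [
    {"dx": 0.003,"dy": 0.008,"dz": -0.05,"rx": 0,"ry": 0,"rz": -0.008},
    {"dx": 0.003,"dy": 0.008,"dz": -0.11,"rx": 0,"ry": 0,"rz": -0.008},
    {"dx": 0.003,"dy": 0.008,"dz": -0.17,"rx": 0,"ry": 0,"rz": -0.008},
    {"dx": 0.003,"dy": 0.008,"dz": -0.23,"rx": 0,"ry": 0,"rz": -0.008},
    {"dx": 0.003,"dy": 0.008,"dz": -0.28,"rx": 0,"ry": 0,"rz": -0.008},
    {"dx": 0.003,"dy": 0.008,"dz": -0.308,"rx": 0,"ry": 0,"rz": -0.008},
    {"dx": 0.003,"dy": 0.008,"dz": -0.308,"rx": 0,"ry": 0,"rz": -0.008},
    {"dx": 0.003,"dy": 0.008,"dz": -0.308,"rx": 0,"ry": 0,"rz": -0.008},
    {"dx": 0.003,"dy": 0.008,"dz": -0.308,"rx": 0,"ry": 0,"rz": -0.008},
    {"dx": 0.003,"dy": 0.008,"dz": -0.308,"rx": 0,"ry": 0,"rz": -0.008}
  ]
}}

```text
t: 5.0
eef_pos: [0.5013, -0.1497, 0.0587]
eef_rot: [[0.965, -0.261, 0.001], [-0.261, -0.965, -0.001], [0.001, 0.0, -1.0]]
ft_force: [-0.2, -0.2, -0.1]
grip_width: 0.599
grip_force: 0.0
```

Emit:
{"api": "move_arm", "payload": {
  "plan": [
    {"dx": 0,"dy": 0,"dz": 0,"rx": 0,"ry": 0,"rz": 0},
    {"dx": 0,"dy": 0,"dz": 0,"rx": 0,"ry": 0,"rz": 0},
    {"dx": 0,"dy": 0,"dz": 0,"rx": 0,"ry": 0,"rz": 0},
    {"dx": 0,"dy": 0,"dz": 0,"rx": 0,"ry": 0,"rz": 0},
    {"dx": 0,"dy": 0,"dz": 0,"rx": 0,"ry": 0,"rz": 0},
    {"dx": 0,"dy": 0,"dz": 0,"rx": 0,"ry": 0,"rz": 0},
    {"dx": 0,"dy": 0,"dz": 0,"rx": 0,"ry": 0,"rz": 0},
    {"dx": 0,"dy": 0,"dz": 0,"rx": 0,"ry": 0,"rz": 0},
    {"dx": 0,"dy": 0,"dz": 0,"rx": 0,"ry": 0,"rz": 0},
    {"dx": 0,"dy": 0,"dz": 0,"rx": 0,"ry": 0,"rz": 0}
  ],
  "gripper": 0,
  "force": 80
}}

```text
t: 6.0
eef_pos: [0.5009, -0.1495, 0.0582]
eef_rot: [[0.965, -0.261, 0.0], [-0.261, -0.965, -0.0], [0.001, 0.0, -1.0]]
ft_force: [-1.1, 1.4, 5.2]
grip_width: 0.149
grip_force: 78.2
```

Emit:
{"api": "move_arm", "payload": {
  "plan": [
    {"dx": 0,"dy": 0,"dz": 0.02,"rx": 0,"ry": 0,"rz": 0},
    {"dx": 0,"dy": 0,"dz": 0.06,"rx": 0,"ry": 0,"rz": 0},
    {"dx": 0,"dy": 0,"dz": 0.12,"rx": 0,"ry": 0,"rz": 0},
    {"dx": 0,"dy": 0,"dz": 0.18,"rx": 0,"ry": 0,"rz": 0},
    {"dx": 0,"dy": 0,"dz": 0.25,"rx": 0,"ry": 0,"rz": 0},
    {"dx": 0,"dy": 0,"dz": 0.33,"rx": 0,"ry": 0,"rz": 0},
    {"dx": 0,"dy": 0,"dz": 0.4,"rx": 0,"ry": 0,"rz": 0},
    {"dx": 0,"dy": 0,"dz": 0.45,"rx": 0,"ry": 0,"rz": 0},
    {"dx": 0,"dy": 0,"dz": 0.48,"rx": 0,"ry": 0,"rz": 0},
    {"dx": 0,"dy": 0,"dz": 0.48,"rx": 0,"ry": 0,"rz": 0}
  ]
}}

```text
t: 7.0
eef_pos: [0.5014, -0.1497, 0.2034]
eef_rot: [[0.965, -0.261, 0.002], [-0.261, -0.965, -0.001], [0.002, 0.001, -1.0]]
ft_force: [-0.5, -0.6, -1.7]
grip_width: 0.152
grip_force: 77.9
```

Emit:
{"api": "move_arm", "payload": {
  "plan": [
    {"dx": 0.01,"dy": 0.08,"dz": 0,"rx": 0,"ry": 0,"rz": 0.02},
    {"dx": 0.04,"dy": 0.19,"dz": 0,"rx": 0,"ry": 0,"rz": 0.05},
    {"dx": 0.08,"dy": 0.3,"dz": 0,"rx": 0,"ry": 0,"rz": 0.09},
    {"dx": 0.11,"dy": 0.42,"dz": 0,"rx": 0,"ry": 0,"rz": 0.13},
    {"dx": 0.14,"dy": 0.54,"dz": 0,"rx": 0,"ry": 0,"rz": 0.16},
    {"dx": 0.17,"dy": 0.66,"dz": 0,"rx": 0,"ry": 0,"rz": 0.176},
    {"dx": 0.2,"dy": 0.76,"dz": 0,"rx": 0,"ry": 0,"rz": 0.176},
    {"dx": 0.22,"dy": 0.85,"dz": 0,"rx": 0,"ry": 0,"rz": 0.176},
    {"dx": 0.23,"dy": 0.87,"dz": 0,"rx": 0,"ry": 0,"rz": 0.176},
    {"dx": 0.23,"dy": 0.87,"dz": 0,"rx": 0,"ry": 0,"rz": 0.176}
  ]
}}

```text
t: 8.0
eef_pos: [0.57, 0.0962, 0.2012]
eef_rot: [[1.0, 0.023, -0.002], [0.023, -1.0, 0.011], [-0.001, -0.011, -1.0]]
ft_force: [0.2, -0.4, -1.3]
grip_width: 0.151
grip_force: 78.1
```

Run:
```python
from h import *
s=ctrl.sense();print(s["eef_pos"],np.array(s["eef_rot"]).round(4),s["ft_force"],s["t"])
im=ctrl.grab_frame("wrist"); cv2.imwrite("pics/w3.png",im[...,::-1])
for q,z in(("mouth",.105),("shaft_flat",.105),("key_top",.229),("key",.152),("drive",0)):
    for d in ctrl.place_of("wrist",q)[:1]:
        px=np.array(d["centre"])*[560,420]; print(q,round(d["conf"],2),px.round(1), ray("wrist",px,z).round(4))
```

```text
[0.57002408 0.09620991 0.20119932] [[ 0.9997  0.0234 -0.0016]
 [ 0.0234 -0.9997  0.0113]
 [-0.0013 -0.0113 -0.9999]] [ 0.22562224 -0.44730592 -1.34963849] 8.0
mouth 0.78 [202.5 201.5] [0.5766 0.1531 0.105 ]
shaft_flat 0.69 [198.7 211.2] [0.5685 0.1565 0.105 ]
key_top 0.72 [275.2 303. ] [0.5698 0.0946 0.229 ]
key 0.98 [275.5 232.6] [0.5708 0.0954 0.152 ]
drive 0.94 [222.5 189. ] [0.5607 0.1559 0.    ]
```

View pics/w3.png

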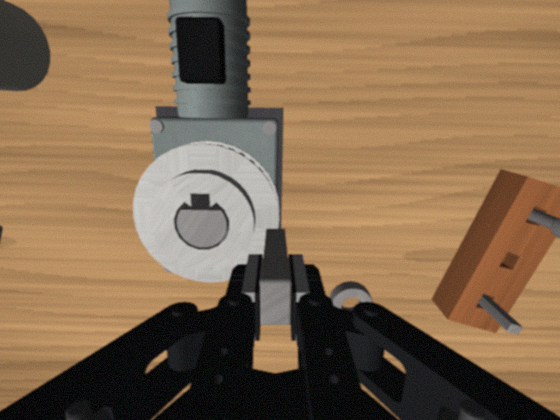

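The wrist view shows the key gripped upright with its tip at (275,232). The keyway opening is at about (201,200), and its edges look aligned with the drive.

Run:
```python
from h import *
s=ctrl.sense();print(s["eef_pos"],np.array(s["eef_rot"]).round(4),s["t"])
im=cv2.imread("pics/w3.png");cv2.imwrite("pics/w3c.png",cv2.resize(im[100:300,120:290],None,fx=3,fy=3,interpolation=cv2.INTER_CUBIC))
```

```text
[0.56990551 0.09558505 0.20206056] [[ 9.998e-01  2.210e-02 -4.000e-04]
 [ 2.210e-02 -9.997e-01  1.160e-02]
 [-1.000e-04 -1.160e-02 -9.999e-01]] 8.3
```

Emit:
{"api": "move_arm", "payload": {
  "plan": [
    {"dx": 0.002,"dy": 0.02,"dz": 0,"rx": -0.002,"ry": 0,"rz": 0},
    {"dx": 0.006,"dy": 0.05,"dz": 0,"rx": -0.004,"ry": 0,"rz": 0},
    {"dx": 0.01,"dy": 0.09,"dz": 0,"rx": -0.0077,"ry": 0,"rz": 0},
    {"dx": 0.014,"dy": 0.13,"dz": 0,"rx": -0.0077,"ry": 0,"rz": 0},
    {"dx": 0.018,"dy": 0.16,"dz": 0,"rx": -0.0077,"ry": 0,"rz": 0},
    {"dx": 0.02,"dy": 0.18,"dz": -0.02,"rx": -0.0077,"ry": 0,"rz": 0},
    {"dx": 0.022,"dy": 0.193,"dz": -0.04,"rx": -0.0077,"ry": 0,"rz": 0},
    {"dx": 0.022,"dy": 0.193,"dz": -0.067,"rx": -0.0077,"ry": 0,"rz": 0},
    {"dx": 0.022,"dy": 0.193,"dz": -0.067,"rx": -0.0077,"ry": 0,"rz": 0},
    {"dx": 0.022,"dy": 0.193,"dz": -0.067,"rx": -0.0077,"ry": 0,"rz": 0}
  ]
}}

```text
t: 9.3
eef_pos: [0.5781, 0.1266, 0.1812]
eef_rot: [[0.998, 0.069, -0.004], [0.07, -0.997, 0.022], [-0.002, -0.022, -1.0]]
ft_force: [-0.2, 0.3, -1.3]
grip_width: 0.149
grip_force: 78.1
```

Run:
```python
from h import *
im=ctrl.grab_frame("wrist"); cv2.imwrite("pics/w4.png",im[...,::-1])
s=ctrl.sense();print(s["eef_pos"],np.array(s["eef_rot"]).round(4),s["ft_force"],s["t"])
z=s["eef_pos"][2]-.048
for q,z in(("mouth",.105),("shaft_flat",.105),("key",z),("drive",0)):
    for d in ctrl.place_of("wrist",q)[:1]:
        px=np.array(d["centre"])*[560,420]; print(q,round(d["conf"],2),px.round(1), ray("wrist",px,z).round(4))
cv2.imwrite("pics/w4c.png",cv2.resize(im[120:270,180:380,::-1],None,fx=4,fy=4,interpolation=cv2.INTER_CUBIC))
```

```text
[0.57842288 0.12661913 0.18166655] [[ 0.9976  0.0695 -0.0029]
 [ 0.0695 -0.9973  0.0222]
 [-0.0013 -0.0223 -0.9998]] [-0.18697026 -0.39499812 -1.74641109] 9.35
mouth 0.82 [237.7 218.8] [0.5773 0.1553 0.105 ]
key 0.6 [274.3 232.7] [0.5801 0.128  0.1337]
drive 0.67 [251.3 202. ] [0.5596 0.1543 0.    ]
```

View pics/w4c.png

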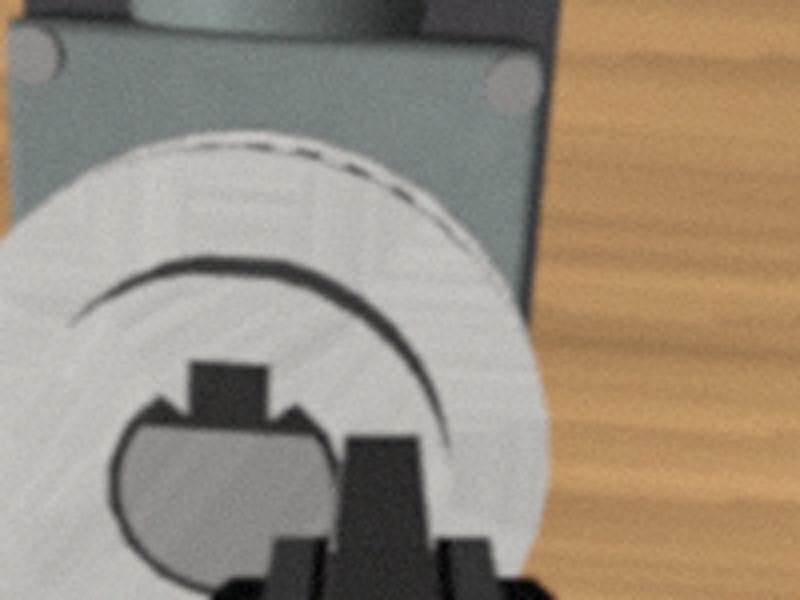

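Run:
```python
from h import *
s=ctrl.sense();print(np.array(s["joints"]).round(3),s["t"])
```

```text
[ 0.069  0.363 -0.004  1.204  0.022  3.141] 9.55
```

Joint 6 has hit its range limit, so I'll turn the tool half a turn. The key is symmetric, so the grasp still works.

Emit:
{"api": "move_arm", "payload": {
  "plan": [
    {"dx": 0,"dy": 0,"dz": 0.03,"rx": 0,"ry": 0,"rz": 0.08},
    {"dx": 0,"dy": 0,"dz": 0.06,"rx": 0,"ry": 0,"rz": 0.18},
    {"dx": 0,"dy": 0,"dz": 0.1,"rx": 0,"ry": 0,"rz": 0.28},
    {"dx": 0,"dy": 0,"dz": 0.1,"rx": 0,"ry": 0,"rz": 0.38},
    {"dx": 0,"dy": 0,"dz": 0.1,"rx": 0,"ry": 0,"rz": 0.48},
    {"dx": 0,"dy": 0,"dz": 0.1,"rx": 0,"ry": 0,"rz": 0.58},
    {"dx": 0,"dy": 0,"dz": 0.1,"rx": 0,"ry": 0,"rz": 0.68},
    {"dx": 0,"dy": 0,"dz": 0.1,"rx": 0,"ry": 0,"rz": 0.78},
    {"dx": 0,"dy": 0,"dz": 0.1,"rx": 0,"ry": 0,"rz": 0.88},
    {"dx": 0,"dy": 0,"dz": 0.1,"rx": 0,"ry": 0,"rz": 0.98}
  ]
}}

```text
t: 10.55
eef_pos: [0.5787, 0.1268, 0.2121]
eef_rot: [[0.025, 0.999, -0.022], [1.0, -0.025, -0.0], [-0.001, -0.022, -1.0]]
ft_force: [0.4, -0.4, -2.1]
grip_width: 0.148
grip_force: 78.1
```

Emit:
{"api": "move_arm", "payload": {
  "plan": [
    {"dx": 0,"dy": 0,"dz": 0,"rx": 0,"ry": 0,"rz": 0.1},
    {"dx": 0,"dy": 0,"dz": 0,"rx": 0,"ry": 0,"rz": 0.2},
    {"dx": 0,"dy": 0,"dz": 0,"rx": 0,"ry": 0,"rz": 0.3},
    {"dx": 0,"dy": 0,"dz": 0,"rx": 0,"ry": 0,"rz": 0.4},
    {"dx": 0,"dy": 0,"dz": 0,"rx": 0,"ry": 0,"rz": 0.5},
    {"dx": 0,"dy": 0,"dz": 0,"rx": 0,"ry": 0,"rz": 0.6},
    {"dx": 0,"dy": 0,"dz": 0,"rx": 0,"ry": 0,"rz": 0.7},
    {"dx": 0,"dy": 0,"dz": 0,"rx": 0,"ry": 0,"rz": 0.8},
    {"dx": 0,"dy": 0,"dz": 0,"rx": 0,"ry": 0,"rz": 0.9},
    {"dx": 0,"dy": 0,"dz": 0,"rx": 0,"ry": 0,"rz": 1.0}
  ]
}}

```text
t: 11.55
eef_pos: [0.5787, 0.1268, 0.2122]
eef_rot: [[-0.995, 0.096, -0.001], [0.095, 0.995, -0.022], [-0.002, -0.022, -1.0]]
ft_force: [1.2, 0.7, -0.4]
grip_width: 0.147
grip_force: 78.1
```

Emit:
{"api": "move_arm", "payload": {
  "plan": [
    {"dx": 0,"dy": 0.01,"dz": 0,"rx": 0.004,"ry": 0,"rz": 0.02},
    {"dx": -0.002,"dy": 0.03,"dz": 0,"rx": 0.008,"ry": 0,"rz": 0.04},
    {"dx": -0.004,"dy": 0.05,"dz": -0.01,"rx": 0.012,"ry": 0,"rz": 0.06},
    {"dx": -0.005,"dy": 0.07,"dz": -0.03,"rx": 0.0147,"ry": 0,"rz": 0.073},
    {"dx": -0.005,"dy": 0.085,"dz": -0.06,"rx": 0.0147,"ry": 0,"rz": 0.073},
    {"dx": -0.005,"dy": 0.092,"dz": -0.09,"rx": 0.0147,"ry": 0,"rz": 0.073},
    {"dx": -0.005,"dy": 0.092,"dz": -0.117,"rx": 0.0147,"ry": 0,"rz": 0.073},
    {"dx": -0.005,"dy": 0.092,"dz": -0.117,"rx": 0.0147,"ry": 0,"rz": 0.073},
    {"dx": -0.005,"dy": 0.092,"dz": -0.117,"rx": 0.0147,"ry": 0,"rz": 0.073},
    {"dx": -0.005,"dy": 0.092,"dz": -0.117,"rx": 0.0147,"ry": 0,"rz": 0.073}
  ]
}}

```text
t: 12.55
eef_pos: [0.5773, 0.1542, 0.1771]
eef_rot: [[-1.0, -0.007, 0.0], [-0.007, 1.0, -0.0], [-0.0, -0.0, -1.0]]
ft_force: [0.4, -0.3, -1.6]
grip_width: 0.152
grip_force: 78.1
```

```bash
cat > look.py <<'E'
from h import *
import sys
n=sys.argv[1]
im=ctrl.grab_frame("wrist"); cv2.imwrite(f"pics/{n}.png",im[...,::-1])
s=ctrl.sense();print(s["eef_pos"],np.array(s["eef_rot"]).round(4),s["ft_force"],s["t"])
z=s["eef_pos"][2]-.048
for q,z in(("mouth",.105),("shaft_flat",.105),("key",z)):
    for d in ctrl.place_of("wrist",q)[:1]:
        px=np.array(d["centre"])*[560,420]; print(q,round(d["conf"],2),px.round(1), ray("wrist",px,z).round(4))
cv2.imwrite(f"pics/{n}c.png",cv2.resize(im[160:310,180:380,::-1],None,fx=4,fy=4,interpolation=cv2.INTER_CUBIC))
E
python3 look.py w5
```

```text
[0.57740885 0.15427386 0.17721499] [[-1.0e+00 -7.4e-03  8.0e-04]
 [-7.4e-03  1.0e+00 -2.0e-04]
 [-8.0e-04 -2.0e-04 -1.0e+00]] [ 0.59299604 -0.4347898  -0.69406646] 12.6
mouth 0.77 [279.5 216. ] [0.5735 0.1571 0.105 ]
shaft_flat 0.65 [280.8 210.1] [0.569 0.158 0.105]
key 0.86 [276.8 232.9] [0.5766 0.1551 0.1292]
```

View pics/w5c.png

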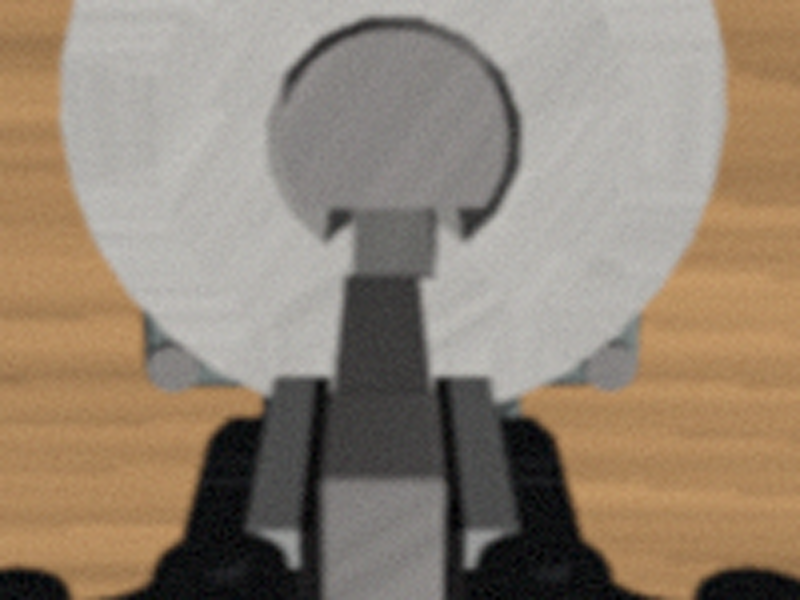

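Run:
```python
from h import *
f=lambda x,y,z:ray("wrist",(x/4+180,y/4+160),z).round(4)
s=ctrl.sense();z=s["eef_pos"][2]-.048; print(s["eef_pos"],s["t"])
print("flat",f(330,209,.105),f(396,209,.105),f(485,209,.105))
print("kw L,R",f(355,211,.105),f(437,211,.105))
print("tip L,R",f(346,277,z),f(418,277,z))
print("head top front?",f(322,478,z+.077),f(446,478,z+.077))
# pulley rim silhouette centre check at z=.089
print("rim",f(60,100,.089),f(728,100,.089))
print("shaft",f(268,130,.105),f(522,130,.105))
```

```text
[0.5773159  0.1543153  0.17718587] 12.75
flat [0.5707 0.1451 0.105 ] [0.5706 0.1568 0.105 ] [0.5705 0.1725 0.105 ]
kw L,R [0.571  0.1495 0.105 ] [0.5709 0.164  0.105 ]
tip L,R [0.5742 0.1485 0.1292] [0.5741 0.16   0.1292]
head top front? [0.5659 0.1481 0.2062] [0.5658 0.1606 0.2062]
rim [0.5551 0.0944 0.089 ] [0.5541 0.2183 0.089 ]
shaft [0.5563 0.1343 0.105 ] [0.556  0.1785 0.105 ]
```

Run:
```python
from h import *
s=ctrl.sense();K,R,t=cam("wrist"); E=np.array(s["eef_rot"]);p=np.array(s["eef_pos"])
Rct=R@E; tct=R@p+t   # cam from tool
E4=np.array([[.9976,.0695,-.0029],[.0695,-.9973,.0222],[-.0013,-.0223,-.9998]]);p4=np.array([.57842288,.12661913,.18166655])
R4=Rct@E4.T; t4=tct-R4@p4
def f(x,y,z):
    px=(x/4+180,y/4+120); o=-R4.T@t4; d=R4.T@np.linalg.inv(K)@[px[0],px[1],1]; return (o+d*(z-o[2])/d[2]).round(4)
for a in((190,362),(270,367),(137,427),(320,437),(190,430),(270,434)): print(a,f(*a,.105))
im=cv2.imread("pics/w4.png",0)[120:270,180:380].astype(float)
print(im[86:112,52:63].mean(1).round(0))
```

```text
(190, 362) [0.5821 0.1634 0.105 ]
(270, 367) [0.5823 0.1489 0.105 ]
(137, 427) [0.5687 0.1729 0.105 ]
(320, 437) [0.5694 0.1391 0.105 ]
(190, 430) [0.5689 0.1631 0.105 ]
(270, 434) [0.5693 0.1483 0.105 ]
[187. 187. 187. 174. 134.  75.  48.  46.  47.  46.  49.  47.  48.  46.
  47.  47.  47.  47.  46.  46.  51.  82. 122. 140. 140. 141.]
```

Run:
```python
from h import *
s=ctrl.sense();K,R,t=cam("wrist"); E=np.array(s["eef_rot"]);p=np.array(s["eef_pos"])
Rct=R@E; tct=R@p+t
E4=np.array([[.9976,.0695,-.0029],[.0695,-.9973,.0222],[-.0013,-.0223,-.9998]]);p4=np.array([.57842288,.12661913,.18166655])
R4=Rct@E4.T; t4=tct-R4@p4
def f(x,y,z):
    px=(x/4+180,y/4+120); o=-R4.T@t4; d=R4.T@np.linalg.inv(K)@[px[0],px[1],1]; return (o+d*(z-o[2])/d[2])
for z in(.1317,.1337,.1357):
  a,b=f(347,437,z),f(418,437,z); T=lambda P:E4.T@(P-p4)
  print(z,T(a).round(4),T(b).round(4))
z=p[2]-.048
for z in(z-.002,z,z+.002):
  print(z,*[(E.T@(ray("wrist",(x/4+180,277/4+160),z)-p)).round(4) for x in(346,418)])
```

```text
0.1317 [ 0.0024 -0.0056  0.0501] [0.0025 0.0059 0.0498]
0.1337 [ 0.0032 -0.0056  0.0481] [0.0033 0.0058 0.0478]
0.1357 [ 0.004  -0.0055  0.0461] [0.0041 0.0057 0.0458]
0.12718586724570707 [ 0.0024 -0.0058  0.05  ] [0.0024 0.0058 0.05  ]
0.12918586724570708 [ 0.0032 -0.0058  0.048 ] [0.0032 0.0058 0.048 ]
0.13118586724570708 [ 0.004  -0.0057  0.046 ] [0.004  0.0057 0.046 ]
```

Emit:
{"api": "move_arm", "payload": {
  "plan": [
    {"dx": -0.0033,"dy": 0.0073,"dz": 0,"rx": 0,"ry": 0,"rz": 0.004},
    {"dx": -0.0033,"dy": 0.0073,"dz": 0,"rx": 0,"ry": 0,"rz": 0.004},
    {"dx": -0.0033,"dy": 0.0073,"dz": -0.03,"rx": 0,"ry": 0,"rz": 0.004},
    {"dx": -0.0033,"dy": 0.0073,"dz": -0.05,"rx": 0,"ry": 0,"rz": 0.004},
    {"dx": -0.0033,"dy": 0.0073,"dz": -0.07,"rx": 0,"ry": 0,"rz": 0.004},
    {"dx": -0.0033,"dy": 0.0073,"dz": -0.08,"rx": 0,"ry": 0,"rz": 0.004},
    {"dx": -0.0033,"dy": 0.0073,"dz": -0.09,"rx": 0,"ry": 0,"rz": 0.004},
    {"dx": -0.0033,"dy": 0.0073,"dz": -0.1,"rx": 0,"ry": 0,"rz": 0.004},
    {"dx": -0.0033,"dy": 0.0073,"dz": -0.1,"rx": 0,"ry": 0,"rz": 0.004},
    {"dx": -0.0033,"dy": 0.0073,"dz": -0.1,"rx": 0,"ry": 0,"rz": 0.004}
  ]
}}

```text
t: 13.75
eef_pos: [0.5761, 0.1566, 0.1468]
eef_rot: [[-1.0, -0.014, -0.0], [-0.014, 1.0, -0.0], [0.0, -0.0, -1.0]]
ft_force: [-0.1, 0.7, -1.2]
grip_width: 0.151
grip_force: 78.1
```

Emit:
{"api": "move_arm", "payload": {
  "plan": [
    {"dx": 0,"dy": 0,"dz": -0.005,"rx": 0,"ry": 0,"rz": 0},
    {"dx": 0,"dy": 0,"dz": -0.01,"rx": 0,"ry": 0,"rz": 0},
    {"dx": 0,"dy": 0,"dz": -0.015,"rx": 0,"ry": 0,"rz": 0},
    {"dx": 0,"dy": 0,"dz": -0.02,"rx": 0,"ry": 0,"rz": 0},
    {"dx": 0,"dy": 0,"dz": -0.025,"rx": 0,"ry": 0,"rz": 0},
    {"dx": 0,"dy": 0,"dz": -0.03,"rx": 0,"ry": 0,"rz": 0},
    {"dx": 0,"dy": 0,"dz": -0.035,"rx": 0,"ry": 0,"rz": 0},
    {"dx": 0,"dy": 0,"dz": -0.04,"rx": 0,"ry": 0,"rz": 0},
    {"dx": 0,"dy": 0,"dz": -0.04,"rx": 0,"ry": 0,"rz": 0},
    {"dx": 0,"dy": 0,"dz": -0.04,"rx": 0,"ry": 0,"rz": 0}
  ]
}}

```text
t: 14.75
eef_pos: [0.5761, 0.1566, 0.1347]
eef_rot: [[-1.0, -0.014, -0.0], [-0.014, 1.0, -0.0], [0.0, -0.0, -1.0]]
ft_force: [0.3, 0.1, -1.9]
grip_width: 0.149
grip_force: 78.1
```

```bash
python3 look.py w6
```

```text
[0.57607935 0.15660646 0.13476819] [[-9.999e-01 -1.380e-02 -1.000e-04]
 [-1.380e-02  9.999e-01 -3.000e-04]
 [ 1.000e-04 -3.000e-04 -1.000e+00]] [ 0.57402506  0.07398667 -1.15528095] 14.8
shaft_flat 0.72 [272.5 236.4] [0.5704 0.1547 0.105 ]
key 0.64 [274.9 234.4] [0.5765 0.1562 0.0868]
```

View pics/w6c.png

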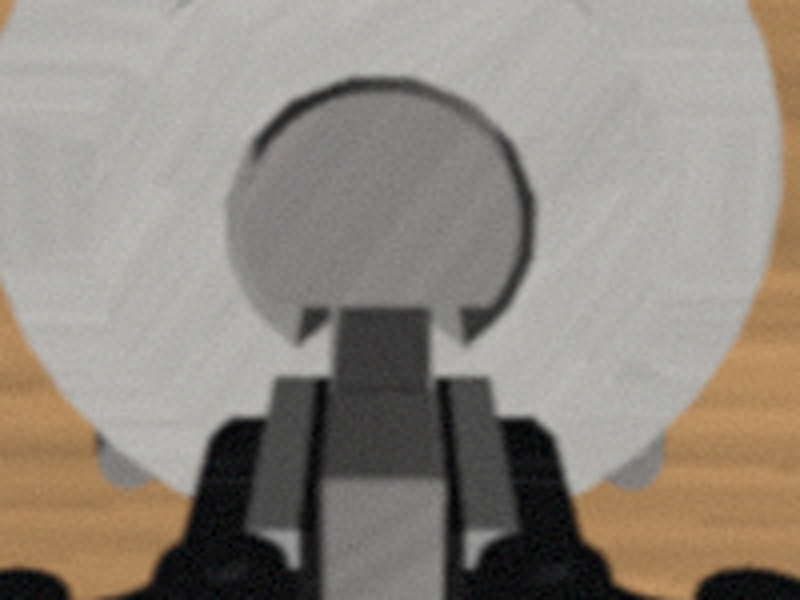

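The key has gone into the keyway about 18 mm without contact and is centred in y. I'll keep lowering gently and watch the force.

Emit:
{"api": "move_arm", "payload": {
  "plan": [
    {"dx": 0,"dy": 0,"dz": -0.003,"rx": 0,"ry": 0,"rz": 0},
    {"dx": 0,"dy": 0,"dz": -0.006,"rx": 0,"ry": 0,"rz": 0},
    {"dx": 0,"dy": 0,"dz": -0.009,"rx": 0,"ry": 0,"rz": 0},
    {"dx": 0,"dy": 0,"dz": -0.012,"rx": 0,"ry": 0,"rz": 0},
    {"dx": 0,"dy": 0,"dz": -0.014,"rx": 0,"ry": 0,"rz": 0},
    {"dx": 0,"dy": 0,"dz": -0.016,"rx": 0,"ry": 0,"rz": 0},
    {"dx": 0,"dy": 0,"dz": -0.018,"rx": 0,"ry": 0,"rz": 0},
    {"dx": 0,"dy": 0,"dz": -0.02,"rx": 0,"ry": 0,"rz": 0},
    {"dx": 0,"dy": 0,"dz": -0.02,"rx": 0,"ry": 0,"rz": 0},
    {"dx": 0,"dy": 0,"dz": -0.02,"rx": 0,"ry": 0,"rz": 0}
  ]
}}

```text
t: 15.95
eef_pos: [0.5761, 0.1566, 0.1288]
eef_rot: [[-1.0, -0.014, 0.0], [-0.014, 1.0, -0.0], [-0.0, -0.0, -1.0]]
ft_force: [-0.1, 1.1, -1.7]
grip_width: 0.152
grip_force: 78.1
```

Depth is about 24 mm and still free. I'll take 2 mm more.

Emit:
{"api": "move_arm", "payload": {
  "plan": [
    {"dx": 0,"dy": 0,"dz": -0.001,"rx": 0,"ry": 0,"rz": 0},
    {"dx": 0,"dy": 0,"dz": -0.002,"rx": 0,"ry": 0,"rz": 0},
    {"dx": 0,"dy": 0,"dz": -0.003,"rx": 0,"ry": 0,"rz": 0},
    {"dx": 0,"dy": 0,"dz": -0.004,"rx": 0,"ry": 0,"rz": 0},
    {"dx": 0,"dy": 0,"dz": -0.005,"rx": 0,"ry": 0,"rz": 0},
    {"dx": 0,"dy": 0,"dz": -0.006,"rx": 0,"ry": 0,"rz": 0},
    {"dx": 0,"dy": 0,"dz": -0.007,"rx": 0,"ry": 0,"rz": 0},
    {"dx": 0,"dy": 0,"dz": -0.007,"rx": 0,"ry": 0,"rz": 0},
    {"dx": 0,"dy": 0,"dz": -0.007,"rx": 0,"ry": 0,"rz": 0},
    {"dx": 0,"dy": 0,"dz": -0.007,"rx": 0,"ry": 0,"rz": 0}
  ]
}}

```text
t: 16.95
eef_pos: [0.5762, 0.1566, 0.1267]
eef_rot: [[-1.0, -0.014, 0.0], [-0.014, 1.0, -0.0], [-0.0, -0.0, -1.0]]
ft_force: [1.9, 1.0, -0.6]
grip_width: 0.148
grip_force: 78.1
```

Emit:
{"api": "move_arm", "payload": {
  "plan": [
    {"dx": 0,"dy": 0,"dz": -0.001,"rx": 0,"ry": 0,"rz": 0},
    {"dx": 0,"dy": 0,"dz": -0.002,"rx": 0,"ry": 0,"rz": 0},
    {"dx": 0,"dy": 0,"dz": -0.003,"rx": 0,"ry": 0,"rz": 0},
    {"dx": 0,"dy": 0,"dz": -0.0035,"rx": 0,"ry": 0,"rz": 0},
    {"dx": 0,"dy": 0,"dz": -0.0035,"rx": 0,"ry": 0,"rz": 0},
    {"dx": 0,"dy": 0,"dz": -0.0035,"rx": 0,"ry": 0,"rz": 0},
    {"dx": 0,"dy": 0,"dz": -0.0035,"rx": 0,"ry": 0,"rz": 0},
    {"dx": 0,"dy": 0,"dz": -0.0035,"rx": 0,"ry": 0,"rz": 0},
    {"dx": 0,"dy": 0,"dz": -0.0035,"rx": 0,"ry": 0,"rz": 0},
    {"dx": 0,"dy": 0,"dz": -0.0035,"rx": 0,"ry": 0,"rz": 0}
  ]
}}

```text
t: 17.95
eef_pos: [0.5763, 0.1566, 0.1257]
eef_rot: [[-1.0, -0.014, 0.0], [-0.014, 1.0, -0.0], [-0.0, -0.0, -1.0]]
ft_force: [2.0, 1.2, 0.6]
grip_width: 0.149
grip_force: 78.2
```

Fx is about +2 N, so the key is touching the shaft flat. I'll nudge +x by 0.3 mm and lower 0.6 mm.

Emit:
{"api": "move_arm", "payload": {
  "plan": [
    {"dx": 0.0005,"dy": 0,"dz": 0,"rx": 0,"ry": 0,"rz": 0},
    {"dx": 0.001,"dy": 0,"dz": 0,"rx": 0,"ry": 0,"rz": 0},
    {"dx": 0.001,"dy": 0,"dz": -0.001,"rx": 0,"ry": 0,"rz": 0},
    {"dx": 0.001,"dy": 0,"dz": -0.002,"rx": 0,"ry": 0,"rz": 0},
    {"dx": 0.001,"dy": 0,"dz": -0.002,"rx": 0,"ry": 0,"rz": 0},
    {"dx": 0.001,"dy": 0,"dz": -0.002,"rx": 0,"ry": 0,"rz": 0},
    {"dx": 0.001,"dy": 0,"dz": -0.002,"rx": 0,"ry": 0,"rz": 0},
    {"dx": 0.001,"dy": 0,"dz": -0.002,"rx": 0,"ry": 0,"rz": 0},
    {"dx": 0.001,"dy": 0,"dz": -0.002,"rx": 0,"ry": 0,"rz": 0},
    {"dx": 0.001,"dy": 0,"dz": -0.002,"rx": 0,"ry": 0,"rz": 0}
  ]
}}

```text
t: 18.95
eef_pos: [0.5763, 0.1566, 0.1249]
eef_rot: [[-1.0, -0.014, -0.0], [-0.014, 1.0, -0.0], [0.0, -0.0, -1.0]]
ft_force: [1.1, 0.8, -0.4]
grip_width: 0.151
grip_force: 78.1
```

Emit:
{"api": "move_arm", "payload": {
  "plan": [
    {"dx": 0.0005,"dy": 0,"dz": -0.001,"rx": 0,"ry": 0,"rz": 0},
    {"dx": 0.0007,"dy": 0,"dz": -0.002,"rx": 0,"ry": 0,"rz": 0},
    {"dx": 0.0007,"dy": 0,"dz": -0.003,"rx": 0,"ry": 0,"rz": 0},
    {"dx": 0.0007,"dy": 0,"dz": -0.004,"rx": 0,"ry": 0,"rz": 0},
    {"dx": 0.0007,"dy": 0,"dz": -0.004,"rx": 0,"ry": 0,"rz": 0},
    {"dx": 0.0007,"dy": 0,"dz": -0.004,"rx": 0,"ry": 0,"rz": 0},
    {"dx": 0.0007,"dy": 0,"dz": -0.004,"rx": 0,"ry": 0,"rz": 0},
    {"dx": 0.0007,"dy": 0,"dz": -0.004,"rx": 0,"ry": 0,"rz": 0},
    {"dx": 0.0007,"dy": 0,"dz": -0.004,"rx": 0,"ry": 0,"rz": 0},
    {"dx": 0.0007,"dy": 0,"dz": -0.004,"rx": 0,"ry": 0,"rz": 0}
  ]
}}

```text
t: 19.95
eef_pos: [0.5765, 0.1566, 0.1237]
eef_rot: [[-1.0, -0.014, -0.0], [-0.014, 1.0, -0.0], [0.0, -0.0, -1.0]]
ft_force: [2.5, 0.6, -0.3]
grip_width: 0.144
grip_force: 78.1
```

Run:
```python
from h import *
for i in range(3):
    s=ctrl.sense();print(np.array(s["ft_force"]).round(2),np.array(s["torque"]).round(3),s["eef_pos"].round(5) if hasattr(s["eef_pos"],'round') else s["eef_pos"],s["t"])
```

```text
[ 2.53  0.63 -0.34] [ 0.021 -0.437  0.019] [0.57648 0.15658 0.12369] 19.95
[ 2.53  0.63 -0.34] [ 0.021 -0.437  0.019] [0.57648 0.15658 0.12369] 19.95
[ 2.53  0.63 -0.34] [ 0.021 -0.437  0.019] [0.57648 0.15658 0.12369] 19.95
```

Emit:
{"api": "move_arm", "payload": {
  "plan": [
    {"dx": 0.0006,"dy": 0,"dz": 0,"rx": 0,"ry": 0,"rz": 0},
    {"dx": 0.0012,"dy": 0,"dz": -0.001,"rx": 0,"ry": 0,"rz": 0},
    {"dx": 0.0014,"dy": 0,"dz": -0.002,"rx": 0,"ry": 0,"rz": 0},
    {"dx": 0.0014,"dy": 0,"dz": -0.003,"rx": 0,"ry": 0,"rz": 0},
    {"dx": 0.0014,"dy": 0,"dz": -0.004,"rx": 0,"ry": 0,"rz": 0},
    {"dx": 0.0014,"dy": 0,"dz": -0.004,"rx": 0,"ry": 0,"rz": 0},
    {"dx": 0.0014,"dy": 0,"dz": -0.004,"rx": 0,"ry": 0,"rz": 0},
    {"dx": 0.0014,"dy": 0,"dz": -0.004,"rx": 0,"ry": 0,"rz": 0},
    {"dx": 0.0014,"dy": 0,"dz": -0.004,"rx": 0,"ry": 0,"rz": 0},
    {"dx": 0.0014,"dy": 0,"dz": -0.004,"rx": 0,"ry": 0,"rz": 0}
  ]
}}

```text
t: 20.95
eef_pos: [0.5767, 0.1566, 0.1225]
eef_rot: [[-1.0, -0.014, -0.001], [-0.014, 1.0, -0.0], [0.001, -0.0, -1.0]]
ft_force: [-0.8, 0.1, 1.1]
grip_width: 0.146
grip_force: 78.2
```

Emit:
{"api": "move_arm", "payload": {
  "plan": [
    {"dx": 0,"dy": 0,"dz": -0.001,"rx": 0,"ry": 0,"rz": 0},
    {"dx": 0,"dy": 0,"dz": -0.002,"rx": 0,"ry": 0,"rz": 0},
    {"dx": 0,"dy": 0,"dz": -0.003,"rx": 0,"ry": 0,"rz": 0},
    {"dx": 0,"dy": 0,"dz": -0.004,"rx": 0,"ry": 0,"rz": 0},
    {"dx": 0,"dy": 0,"dz": -0.004,"rx": 0,"ry": 0,"rz": 0},
    {"dx": 0,"dy": 0,"dz": -0.004,"rx": 0,"ry": 0,"rz": 0},
    {"dx": 0,"dy": 0,"dz": -0.004,"rx": 0,"ry": 0,"rz": 0},
    {"dx": 0,"dy": 0,"dz": -0.004,"rx": 0,"ry": 0,"rz": 0},
    {"dx": 0,"dy": 0,"dz": -0.004,"rx": 0,"ry": 0,"rz": 0},
    {"dx": 0,"dy": 0,"dz": -0.004,"rx": 0,"ry": 0,"rz": 0}
  ]
}}

```text
t: 21.95
eef_pos: [0.5769, 0.1566, 0.1214]
eef_rot: [[-1.0, -0.014, -0.0], [-0.014, 1.0, -0.0], [0.0, -0.0, -1.0]]
ft_force: [-2.9, -0.1, 4.5]
grip_width: 0.149
grip_force: 78.7
```

Emit:
{"api": "move_arm", "payload": {
  "plan": [
    {"dx": -0.0005,"dy": 0,"dz": 0,"rx": 0,"ry": 0,"rz": 0},
    {"dx": -0.0008,"dy": 0,"dz": -0.001,"rx": 0,"ry": 0,"rz": 0},
    {"dx": -0.0008,"dy": 0,"dz": -0.002,"rx": 0,"ry": 0,"rz": 0},
    {"dx": -0.0008,"dy": 0,"dz": -0.003,"rx": 0,"ry": 0,"rz": 0},
    {"dx": -0.0008,"dy": 0,"dz": -0.0035,"rx": 0,"ry": 0,"rz": 0},
    {"dx": -0.0008,"dy": 0,"dz": -0.0035,"rx": 0,"ry": 0,"rz": 0},
    {"dx": -0.0008,"dy": 0,"dz": -0.0035,"rx": 0,"ry": 0,"rz": 0},
    {"dx": -0.0008,"dy": 0,"dz": -0.0035,"rx": 0,"ry": 0,"rz": 0},
    {"dx": -0.0008,"dy": 0,"dz": -0.0035,"rx": 0,"ry": 0,"rz": 0},
    {"dx": -0.0008,"dy": 0,"dz": -0.0035,"rx": 0,"ry": 0,"rz": 0}
  ]
}}

```text
t: 22.95
eef_pos: [0.5769, 0.1566, 0.1208]
eef_rot: [[-1.0, -0.014, 0.0], [-0.014, 1.0, -0.0], [-0.0, -0.0, -1.0]]
ft_force: [-4.0, 0.4, 6.7]
grip_width: 0.152
grip_force: 79.1
```

Emit:
{"api": "move_arm", "payload": {
  "plan": [
    {"dx": -0.0005,"dy": 0,"dz": 0,"rx": 0,"ry": 0,"rz": 0},
    {"dx": -0.001,"dy": 0,"dz": 0,"rx": 0,"ry": 0,"rz": 0},
    {"dx": -0.0015,"dy": 0,"dz": 0,"rx": 0,"ry": 0,"rz": 0},
    {"dx": -0.0015,"dy": 0,"dz": -0.001,"rx": 0,"ry": 0,"rz": 0},
    {"dx": -0.0015,"dy": 0,"dz": -0.002,"rx": 0,"ry": 0,"rz": 0},
    {"dx": -0.0015,"dy": 0,"dz": -0.003,"rx": 0,"ry": 0,"rz": 0},
    {"dx": -0.0015,"dy": 0,"dz": -0.003,"rx": 0,"ry": 0,"rz": 0},
    {"dx": -0.0015,"dy": 0,"dz": -0.003,"rx": 0,"ry": 0,"rz": 0},
    {"dx": -0.0015,"dy": 0,"dz": -0.003,"rx": 0,"ry": 0,"rz": 0},
    {"dx": -0.0015,"dy": 0,"dz": -0.003,"rx": 0,"ry": 0,"rz": 0}
  ]
}}

```text
t: 23.95
eef_pos: [0.5769, 0.1567, 0.1204]
eef_rot: [[-1.0, -0.014, 0.002], [-0.014, 1.0, -0.0], [-0.002, -0.0, -1.0]]
ft_force: [-3.0, -0.2, 9.6]
grip_width: 0.15
grip_force: 79.5
```

Emit:
{"api": "move_arm", "payload": {
  "plan": [
    {"dx": 0,"dy": 0,"dz": -0.001,"rx": 0,"ry": 0,"rz": 0},
    {"dx": 0,"dy": 0,"dz": -0.002,"rx": 0,"ry": 0,"rz": 0},
    {"dx": 0,"dy": 0,"dz": -0.003,"rx": 0,"ry": 0,"rz": 0},
    {"dx": 0,"dy": 0,"dz": -0.004,"rx": 0,"ry": 0,"rz": 0},
    {"dx": 0,"dy": 0,"dz": -0.005,"rx": 0,"ry": 0,"rz": 0},
    {"dx": 0,"dy": 0,"dz": -0.005,"rx": 0,"ry": 0,"rz": 0},
    {"dx": 0,"dy": 0,"dz": -0.005,"rx": 0,"ry": 0,"rz": 0},
    {"dx": 0,"dy": 0,"dz": -0.005,"rx": 0,"ry": 0,"rz": 0},
    {"dx": 0,"dy": 0,"dz": -0.005,"rx": 0,"ry": 0,"rz": 0},
    {"dx": 0,"dy": 0,"dz": -0.005,"rx": 0,"ry": 0,"rz": 0}
  ]
}}

```text
t: 24.95
eef_pos: [0.577, 0.1567, 0.1196]
eef_rot: [[-1.0, -0.014, 0.002], [-0.014, 1.0, -0.0], [-0.002, -0.0, -1.0]]
ft_force: [-5.8, 0.1, 12.2]
grip_width: 0.151
grip_force: 80.0
```

Emit:
{"api": "move_arm", "payload": {
  "plan": [
    {"dx": -0.0005,"dy": 0,"dz": 0,"rx": 0,"ry": 0,"rz": 0},
    {"dx": -0.001,"dy": 0,"dz": 0,"rx": 0,"ry": 0,"rz": 0},
    {"dx": -0.0015,"dy": 0,"dz": 0,"rx": 0,"ry": 0,"rz": 0},
    {"dx": -0.002,"dy": 0,"dz": 0,"rx": 0,"ry": 0,"rz": 0},
    {"dx": -0.002,"dy": 0,"dz": -0.001,"rx": 0,"ry": 0,"rz": 0},
    {"dx": -0.002,"dy": 0,"dz": -0.002,"rx": 0,"ry": 0,"rz": 0},
    {"dx": -0.002,"dy": 0,"dz": -0.003,"rx": 0,"ry": 0,"rz": 0},
    {"dx": -0.002,"dy": 0,"dz": -0.003,"rx": 0,"ry": 0,"rz": 0},
    {"dx": -0.002,"dy": 0,"dz": -0.003,"rx": 0,"ry": 0,"rz": 0},
    {"dx": -0.002,"dy": 0,"dz": -0.003,"rx": 0,"ry": 0,"rz": 0}
  ]
}}

```text
t: 25.95
eef_pos: [0.577, 0.1567, 0.1192]
eef_rot: [[-1.0, -0.014, 0.004], [-0.014, 1.0, 0.0], [-0.004, -0.0, -1.0]]
ft_force: [-3.9, -0.0, 13.4]
grip_width: 0.148
grip_force: 80.3
```

Emit:
{"api": "move_arm", "payload": {
  "plan": [
    {"dx": -0.0005,"dy": 0,"dz": -0.001,"rx": 0,"ry": 0,"rz": 0},
    {"dx": -0.0005,"dy": 0,"dz": -0.002,"rx": 0,"ry": 0,"rz": 0},
    {"dx": -0.0005,"dy": 0,"dz": -0.003,"rx": 0,"ry": 0,"rz": 0},
    {"dx": -0.0005,"dy": 0,"dz": -0.004,"rx": 0,"ry": 0,"rz": 0},
    {"dx": -0.0005,"dy": 0,"dz": -0.005,"rx": 0,"ry": 0,"rz": 0},
    {"dx": -0.0005,"dy": 0,"dz": -0.005,"rx": 0,"ry": 0,"rz": 0},
    {"dx": -0.0005,"dy": 0,"dz": -0.005,"rx": 0,"ry": 0,"rz": 0},
    {"dx": -0.0005,"dy": 0,"dz": -0.005,"rx": 0,"ry": 0,"rz": 0},
    {"dx": -0.0005,"dy": 0,"dz": -0.005,"rx": 0,"ry": 0,"rz": 0},
    {"dx": -0.0005,"dy": 0,"dz": -0.005,"rx": 0,"ry": 0,"rz": 0}
  ]
}}

```text
t: 26.95
eef_pos: [0.5771, 0.1567, 0.1185]
eef_rot: [[-1.0, -0.014, 0.005], [-0.014, 1.0, 0.0], [-0.005, 0.0, -1.0]]
ft_force: [-5.4, -1.3, 18.6]
grip_width: 0.15
grip_force: 80.9
```

Emit:
{"api": "move_arm", "payload": {
  "plan": [
    {"dx": 0,"dy": 0,"dz": 0.001,"rx": 0,"ry": 0,"rz": 0},
    {"dx": 0,"dy": 0,"dz": 0.002,"rx": 0,"ry": 0,"rz": 0},
    {"dx": 0,"dy": 0,"dz": 0.003,"rx": 0,"ry": 0,"rz": 0},
    {"dx": 0,"dy": 0,"dz": 0.004,"rx": 0,"ry": 0,"rz": 0},
    {"dx": 0,"dy": 0,"dz": 0.004,"rx": 0,"ry": 0,"rz": 0},
    {"dx": 0,"dy": 0,"dz": 0.004,"rx": 0,"ry": 0,"rz": 0},
    {"dx": 0,"dy": 0,"dz": 0.004,"rx": 0,"ry": 0,"rz": 0},
    {"dx": 0,"dy": 0,"dz": 0.004,"rx": 0,"ry": 0,"rz": 0},
    {"dx": 0,"dy": 0,"dz": 0.004,"rx": 0,"ry": 0,"rz": 0},
    {"dx": 0,"dy": 0,"dz": 0.004,"rx": 0,"ry": 0,"rz": 0}
  ]
}}

```text
t: 27.95
eef_pos: [0.5771, 0.1567, 0.1185]
eef_rot: [[-1.0, -0.014, 0.004], [-0.014, 1.0, 0.0], [-0.004, 0.0, -1.0]]
ft_force: [-3.3, -0.1, 12.3]
grip_width: 0.147
grip_force: 80.1
```

Emit:
{"api": "move_arm", "payload": {
  "plan": [
    {"dx": 0,"dy": 0,"dz": 0.002,"rx": 0,"ry": 0,"rz": 0},
    {"dx": 0,"dy": 0,"dz": 0.004,"rx": 0,"ry": 0,"rz": 0},
    {"dx": 0,"dy": 0,"dz": 0.006,"rx": 0,"ry": 0,"rz": 0},
    {"dx": 0,"dy": 0,"dz": 0.006,"rx": 0,"ry": 0,"rz": 0},
    {"dx": 0,"dy": 0,"dz": 0.006,"rx": 0,"ry": 0,"rz": 0},
    {"dx": 0,"dy": 0,"dz": 0.006,"rx": 0,"ry": 0,"rz": 0},
    {"dx": 0,"dy": 0,"dz": 0.006,"rx": 0,"ry": 0,"rz": 0},
    {"dx": 0,"dy": 0,"dz": 0.006,"rx": 0,"ry": 0,"rz": 0},
    {"dx": 0,"dy": 0,"dz": 0.006,"rx": 0,"ry": 0,"rz": 0},
    {"dx": 0,"dy": 0,"dz": 0.006,"rx": 0,"ry": 0,"rz": 0}
  ]
}}

```text
t: 28.95
eef_pos: [0.5769, 0.1567, 0.1186]
eef_rot: [[-1.0, -0.014, 0.002], [-0.014, 1.0, -0.0], [-0.002, -0.0, -1.0]]
ft_force: [5.7, 1.4, -1.4]
grip_width: 0.148
grip_force: 78.3
```

Emit:
{"api": "move_arm", "payload": {
  "plan": [
    {"dx": 0,"dy": 0,"dz": 0,"rx": 0,"ry": 0,"rz": 0},
    {"dx": 0,"dy": 0,"dz": 0,"rx": 0,"ry": 0,"rz": 0},
    {"dx": 0,"dy": 0,"dz": 0,"rx": 0,"ry": 0,"rz": 0},
    {"dx": 0,"dy": 0,"dz": 0,"rx": 0,"ry": 0,"rz": 0},
    {"dx": 0,"dy": 0,"dz": 0.05,"rx": 0,"ry": 0,"rz": 0},
    {"dx": 0,"dy": 0,"dz": 0.1,"rx": 0,"ry": 0,"rz": 0},
    {"dx": 0,"dy": 0,"dz": 0.15,"rx": 0,"ry": 0,"rz": 0},
    {"dx": 0,"dy": 0,"dz": 0.18,"rx": 0,"ry": 0,"rz": 0},
    {"dx": 0,"dy": 0,"dz": 0.18,"rx": 0,"ry": 0,"rz": 0},
    {"dx": 0,"dy": 0,"dz": 0.18,"rx": 0,"ry": 0,"rz": 0}
  ],
  "gripper": 0.5
}}

```text
t: 29.95
eef_pos: [0.5754, 0.1565, 0.1722]
eef_rot: [[-1.0, -0.014, -0.0], [-0.014, 1.0, -0.0], [0.0, -0.0, -1.0]]
ft_force: [-0.2, -0.6, -0.3]
grip_width: 0.5
grip_force: 0.0
```

```bash
python3 look.py w7
```

```text
[0.57507664 0.15652758 0.17176316] [[-9.999e-01 -1.380e-02 -1.300e-03]
 [-1.380e-02  9.999e-01 -5.000e-04]
 [ 1.300e-03 -4.000e-04 -1.000e+00]] [-0.48623892 -0.05902553  0.12923606] 30.0
mouth 0.82 [275.5 222.3] [0.5736 0.1565 0.105 ]
shaft_flat 0.66 [277.  218.2] [0.5705 0.1575 0.105 ]
key 0.77 [277.1 212.8] [0.5605 0.1573 0.1238]
```

View pics/w7c.png

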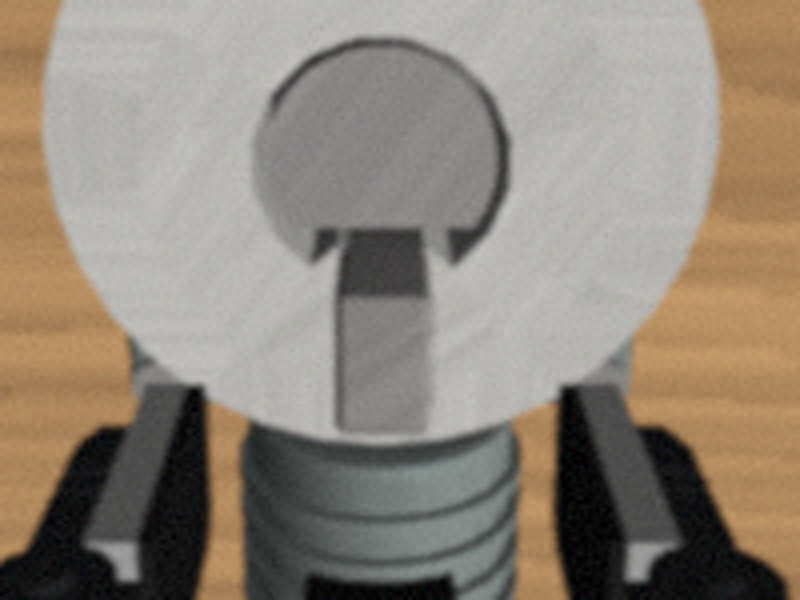

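The key stands upright and wedged on its own, with the stem filling the keyway from flat to wall (crop rows 230-297). I'll confirm the seating with a centred press from above with closed fingers.

Emit:
{"api": "move_arm", "payload": {
  "plan": [
    {"dx": 0.006,"dy": 0,"dz": 0,"rx": 0,"ry": 0,"rz": 0},
    {"dx": 0.006,"dy": 0,"dz": 0,"rx": 0,"ry": 0,"rz": 0},
    {"dx": 0.006,"dy": 0,"dz": 0,"rx": 0,"ry": 0,"rz": 0},
    {"dx": 0.006,"dy": 0,"dz": 0,"rx": 0,"ry": 0,"rz": 0},
    {"dx": 0.006,"dy": 0,"dz": -0.01,"rx": 0,"ry": 0,"rz": 0},
    {"dx": 0.006,"dy": 0,"dz": -0.025,"rx": 0,"ry": 0,"rz": 0},
    {"dx": 0.006,"dy": 0,"dz": -0.04,"rx": 0,"ry": 0,"rz": 0},
    {"dx": 0.006,"dy": 0,"dz": -0.055,"rx": 0,"ry": 0,"rz": 0},
    {"dx": 0.006,"dy": 0,"dz": -0.065,"rx": 0,"ry": 0,"rz": 0},
    {"dx": 0.006,"dy": 0,"dz": -0.07,"rx": 0,"ry": 0,"rz": 0}
  ],
  "gripper": 0
}}

```text
t: 31.15
eef_pos: [0.5771, 0.1566, 0.1509]
eef_rot: [[-1.0, -0.014, -0.001], [-0.014, 1.0, -0.0], [0.001, -0.0, -1.0]]
ft_force: [0.0, 0.7, 0.5]
grip_width: 0.0
grip_force: 0.0
```

Emit:
{"api": "move_arm", "payload": {
  "plan": [
    {"dx": 0,"dy": 0,"dz": -0.002,"rx": 0,"ry": 0,"rz": 0},
    {"dx": 0,"dy": 0,"dz": -0.004,"rx": 0,"ry": 0,"rz": 0},
    {"dx": 0,"dy": 0,"dz": -0.006,"rx": 0,"ry": 0,"rz": 0},
    {"dx": 0,"dy": 0,"dz": -0.008,"rx": 0,"ry": 0,"rz": 0},
    {"dx": 0,"dy": 0,"dz": -0.01,"rx": 0,"ry": 0,"rz": 0},
    {"dx": 0,"dy": 0,"dz": -0.011,"rx": 0,"ry": 0,"rz": 0},
    {"dx": 0,"dy": 0,"dz": -0.012,"rx": 0,"ry": 0,"rz": 0},
    {"dx": 0,"dy": 0,"dz": -0.012,"rx": 0,"ry": 0,"rz": 0},
    {"dx": 0,"dy": 0,"dz": -0.012,"rx": 0,"ry": 0,"rz": 0},
    {"dx": 0,"dy": 0,"dz": -0.012,"rx": 0,"ry": 0,"rz": 0}
  ]
}}

```text
t: 32.15
eef_pos: [0.5773, 0.1566, 0.1479]
eef_rot: [[-1.0, -0.014, -0.0], [-0.014, 1.0, -0.0], [0.0, -0.0, -1.0]]
ft_force: [-0.7, -0.4, -0.4]
grip_width: 0.0
grip_force: 0.0
```

Emit:
{"api": "move_arm", "payload": {
  "plan": [
    {"dx": 0,"dy": 0,"dz": -0.001,"rx": 0,"ry": 0,"rz": 0},
    {"dx": 0,"dy": 0,"dz": -0.002,"rx": 0,"ry": 0,"rz": 0},
    {"dx": 0,"dy": 0,"dz": -0.003,"rx": 0,"ry": 0,"rz": 0},
    {"dx": 0,"dy": 0,"dz": -0.004,"rx": 0,"ry": 0,"rz": 0},
    {"dx": 0,"dy": 0,"dz": -0.005,"rx": 0,"ry": 0,"rz": 0},
    {"dx": 0,"dy": 0,"dz": -0.006,"rx": 0,"ry": 0,"rz": 0},
    {"dx": 0,"dy": 0,"dz": -0.006,"rx": 0,"ry": 0,"rz": 0},
    {"dx": 0,"dy": 0,"dz": -0.006,"rx": 0,"ry": 0,"rz": 0},
    {"dx": 0,"dy": 0,"dz": -0.006,"rx": 0,"ry": 0,"rz": 0},
    {"dx": 0,"dy": 0,"dz": -0.006,"rx": 0,"ry": 0,"rz": 0}
  ]
}}

```text
t: 33.15
eef_pos: [0.5774, 0.1566, 0.1472]
eef_rot: [[-1.0, -0.014, 0.001], [-0.014, 1.0, -0.0], [-0.001, -0.0, -1.0]]
ft_force: [-3.0, -1.0, 6.8]
grip_width: 0.003
grip_force: 3.3
```

Emit:
{"api": "move_arm", "payload": {
  "plan": [
    {"dx": 0,"dy": 0,"dz": -0.001,"rx": 0,"ry": 0,"rz": 0},
    {"dx": 0,"dy": 0,"dz": -0.002,"rx": 0,"ry": 0,"rz": 0},
    {"dx": 0,"dy": 0,"dz": -0.003,"rx": 0,"ry": 0,"rz": 0},
    {"dx": 0,"dy": 0,"dz": -0.004,"rx": 0,"ry": 0,"rz": 0},
    {"dx": 0,"dy": 0,"dz": -0.005,"rx": 0,"ry": 0,"rz": 0},
    {"dx": 0,"dy": 0,"dz": -0.0055,"rx": 0,"ry": 0,"rz": 0},
    {"dx": 0,"dy": 0,"dz": -0.0055,"rx": 0,"ry": 0,"rz": 0},
    {"dx": 0,"dy": 0,"dz": -0.0055,"rx": 0,"ry": 0,"rz": 0},
    {"dx": 0,"dy": 0,"dz": -0.0055,"rx": 0,"ry": 0,"rz": 0},
    {"dx": 0,"dy": 0,"dz": -0.0055,"rx": 0,"ry": 0,"rz": 0}
  ]
}}

```text
t: 34.15
eef_pos: [0.5776, 0.1567, 0.1471]
eef_rot: [[-1.0, -0.014, 0.002], [-0.014, 1.0, -0.0], [-0.002, -0.0, -1.0]]
ft_force: [-4.9, -0.5, 14.7]
grip_width: 0.001
grip_force: 7.3
```

Emit:
{"api": "move_arm", "payload": {
  "plan": [
    {"dx": 0,"dy": 0,"dz": -0.0005,"rx": 0,"ry": 0,"rz": 0},
    {"dx": 0,"dy": 0,"dz": -0.001,"rx": 0,"ry": 0,"rz": 0},
    {"dx": 0,"dy": 0,"dz": -0.0015,"rx": 0,"ry": 0,"rz": 0},
    {"dx": 0,"dy": 0,"dz": -0.0018,"rx": 0,"ry": 0,"rz": 0},
    {"dx": 0,"dy": 0,"dz": -0.0018,"rx": 0,"ry": 0,"rz": 0},
    {"dx": 0,"dy": 0,"dz": -0.0018,"rx": 0,"ry": 0,"rz": 0},
    {"dx": 0,"dy": 0,"dz": -0.0018,"rx": 0,"ry": 0,"rz": 0},
    {"dx": 0,"dy": 0,"dz": -0.0018,"rx": 0,"ry": 0,"rz": 0},
    {"dx": 0,"dy": 0,"dz": -0.0018,"rx": 0,"ry": 0,"rz": 0},
    {"dx": 0,"dy": 0,"dz": -0.0018,"rx": 0,"ry": 0,"rz": 0}
  ]
}}

```text
t: 35.15
eef_pos: [0.5777, 0.1567, 0.1471]
eef_rot: [[-1.0, -0.014, 0.003], [-0.014, 1.0, -0.0], [-0.003, -0.0, -1.0]]
ft_force: [-6.7, -0.6, 17.0]
grip_width: 0.0
grip_force: 8.6
```

Emit:
{"api": "move_arm", "payload": {
  "plan": [
    {"dx": 0,"dy": 0,"dz": 0.01,"rx": 0,"ry": 0,"rz": 0},
    {"dx": 0,"dy": 0,"dz": 0.03,"rx": 0,"ry": 0,"rz": 0},
    {"dx": 0,"dy": 0,"dz": 0.08,"rx": 0,"ry": 0,"rz": 0},
    {"dx": 0,"dy": 0,"dz": 0.15,"rx": 0,"ry": 0,"rz": 0},
    {"dx": 0,"dy": 0,"dz": 0.2,"rx": 0,"ry": 0,"rz": 0},
    {"dx": 0,"dy": 0,"dz": 0.25,"rx": 0,"ry": 0,"rz": 0},
    {"dx": 0,"dy": 0,"dz": 0.28,"rx": 0,"ry": 0,"rz": 0},
    {"dx": 0,"dy": 0,"dz": 0.28,"rx": 0,"ry": 0,"rz": 0},
    {"dx": 0,"dy": 0,"dz": 0.28,"rx": 0,"ry": 0,"rz": 0},
    {"dx": 0,"dy": 0,"dz": 0.28,"rx": 0,"ry": 0,"rz": 0}
  ]
}}

```text
t: 36.15
eef_pos: [0.5768, 0.1565, 0.2268]
eef_rot: [[-1.0, -0.014, -0.002], [-0.014, 1.0, -0.001], [0.002, -0.0, -1.0]]
ft_force: [-0.1, -0.7, -0.3]
grip_width: 0.001
grip_force: 0.0
```

```bash
python3 look.py w8
```

```text
[0.576826   0.15650239 0.22684271] [[-9.999e-01 -1.370e-02 -2.000e-03]
 [-1.370e-02  9.999e-01 -5.000e-04]
 [ 2.000e-03 -5.000e-04 -1.000e+00]] [ 0.92463593 -0.12369312 -0.53832934] 36.2
mouth 0.92 [276.1 199.4] [0.5745 0.157  0.105 ]
shaft_flat 0.8 [275.7 194.7] [0.5705 0.1566 0.105 ]
key 0.92 [275.4 190.1] [0.5481 0.1561 0.1788]
```

View pics/w8.png

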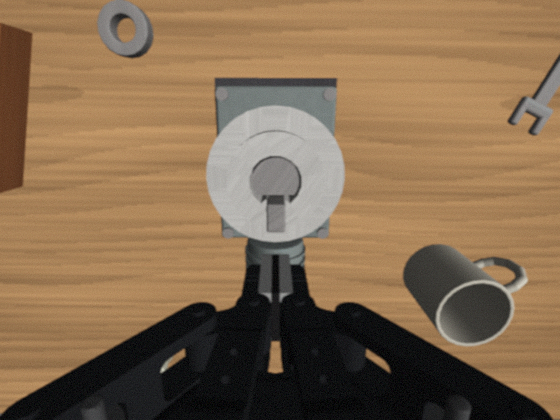

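The key stands upright in the keyway at about (276,213). It did not move under 17 N, and the collar, mug and spanner look undisturbed. The gripper is clear, so I'm handing in.

```bash
python3 -c "
from cell import ctrl
print(ctrl.finish_job())"
```

```text
the job is handed in; nothing more can be done
None
```

The taper key is wedged in the pulley's keyway about 34 mm deep, pressed in at about 19 N. It did not move under a 17 N check press, and I handed the job in with the gripper clear; the judge's verdict was not shown.

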